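Vent the soil test cell, fit its inner lid and take off the outer cover

ROBOT

A 7-joint arm with a two-finger parallel gripper is mounted at the origin on the work surface. World frame = base frame: x ahead of the robot, y to its left, z up, the work surface at z = 0. Lengths are in m, angles in rad, forces in N, time in s.
With the tool pointing down it reaches from about 0.425 to 0.875 m from the base axis. Payload 4.7 kg.
Tool frame: the origin (TCP) lies at the very end of the fingers, on their centre line; the grasp point (between the pads) lies bot.grip_point_offset behind it (bot.grip_point_offset is the distance from the TCP to the grasp point, in m); y points along the fingers, z is the direction in which the jaws open and shut, and the axes are right-handed (so a half turn about y gives the same grasp; the last joint's range is limited). The gripper opens to 87 mm and grips with 3 to 60 N. Pads are 19 mm wide; open, the fingers measure 117 mm over their backs; the gripper's body (75 mm by 190 mm) begins 51 mm behind the grasp point.
Start: joints at [-1.234, 0.321, -0.07, 1.45, 0.023, 1.371, -0.057], TCP at [0.206, 0.616, 0.223] pointing down, gripper open.
Joint ranges: [-2.86, 2.86], [-0.3, 2.09], [-1.38, 1.24], [0.06, 2.45], [-1.56, 4.7], [0.09, 2.05], [-2.69, 2.69]. Speed limits (rad/s): [2.57, 2.57, 3.14, 3.14, 3.14, 3.14, 3.14].

INTERFACE

Orientations are given as a rotation vector (axis times angle).
In Python, from bench import bot gives the robot as it stands. Calls block until the motion is done:
- bot.move_ptp(position, orientation): joint-space move of the TCP to a pose.
- bot.servo_line(position, vel=0.15, attitude=None, contact_N=None): straight line of the TCP; attitude=None keeps the orientation; vel is the mean speed in m/s. With contact_N (N) it stops when the force on the tool has changed by that much, and returns True; else False.
- bot.move_j(angles): joint-space move.
- bot.gripper_to(opening, grasp_force=None): opening from 0.0 (shut) to 1.0 (fully open); grasp_force is the grip in N (None keeps the last); returns when the fingers have stopped.
- bot.hold(seconds).
- bot.solve_ik(position, orientation): joint angles nearest the present ones, or None.
- bot.camera(name): name is "scene" or "side" or "wrist"; returns a dict with "color" (384x512x3 uint8, blue, green, red), "intrinsics" (3x3 intrinsics, pixels), "distortion" ([k1, k2, p1, p2, k3] as OpenCV has them; the pictures are not rectified), "view" (4x4, takes a point from world to camera coordinates); the wrist camera has in their place "tool_from_camera" (4x4, takes a point from camera to tool coordinates, whose origin is the TCP and whose axes are the tool frame's). Camera axes: x right, y up, looking along -z (the intrinsics and any distortion apply to the point x, -y, -z); pixel columns grow to the right and rows downward; lengths in m; the calibration is good to about 2 mm. A picture is of the moment at which its call begins: read the wrist's pose just before it. There is no depth.
A pose or a line that the arm cannot do raises bot.MotionError and nothing moves.
- bot.close_job(): hands the job in, once; it reports no verdict.
Trained networks look in the newest picture that a camera, given by its name, has taken for a name from the list of things; names that differ only in an ending like _2 or _b are one class to them, and where a whole thing is asked for, a point or a joint stands for the part that bears it (a point fixed in the world has none). Each returns a list of dicts, best first, with "score" (0 to 1); they miss things now and then, are a little off and sometimes report something else, mostly with a low value. They report only what shows in the picture. A call takes as long as a camera call. They do not tell look-alikes from the thing itself.
- bot.boxes_of(camera, thing): "centre" ([x, y, z] in m, in world coordinates, good to about 4 mm: the middle of the surface that is visible of it).
- bot.regions_of(camera, thing): "region" (384x512 bool, what is visible of it).
Readings, each from a call of its own:
- bot.current_clock(): time.
- bot.current_q(): joint angles.
- bot.current_qd(): joint speeds.
- bot.current_joint_torque(): joint torques, N m.
- bot.current_position(): TCP position.
- bot.current_tool_rot(): TCP orientation.
- bot.current_contact_force(): force on the tool from outside, world axes, zero at the start.
- bot.current_torque(): the same for the moment, N m.
- bot.current_opening(): opening from 0.0 (shut) to 1.0 (fully open).
Only numpy, scipy, OpenCV 4.12 (cv2) and the standard library are available. Lean on these libraries where they do the work, as an engineer would, in place of code of your own. Each camera call takes 0.05 s, during which the arm holds its last target.

TASK

First turn the vent knob of the soil test cell until its black pointer lines up with the red mark. Then take the nested pair of lids off its stand by the inner lid's orange-topped stem, both lids together, and lower it gently, without dropping it, onto the open cell so that the inner lid sits fully home, and let go of the stem. Finally lift only the blue outer lid by its white collar, leaving the inner lid seated and the pointer on its mark, and finish while still holding the outer lid level in the air, all of it higher than the top of the stem, with the other things on the bench left where they were.

Things in the scene. Friction and masses are not known exactly. Their poses are not given: they have to be found in the camera images.
- cell_mouth (a point): centre of the mouth of the open cell, an aluminium cup (94 mm outside, bore 86 mm) on a dark base plate with a grey vent housing, fixed; on the rim plane, 68 mm above the bench. Axes, called the unit's: x from the cell toward the vent knob, y along the pointer's scale, z up. The cell may stand left or right of the lid stand
- knob_grip (a point): on the vent knob's axis, 58 mm above the bench: black round knob, 36 mm across, 30 mm high, white line on top, from 38 to 68 mm above the bench. It stands 128 mm from the cell's axis along the unit's x, on the flat top of the housing (125 mm along x, 124 mm along y, 38 mm above the bench). The frame turns with the knob
- vent_knob (a joint): angle of the vent knob, rad: 0 at the start, grows when turned counter-clockwise seen from above, limits 0 and 4.5; light friction (0.04 N m), stays where it is left. Each rad moves the pointer 15 mm toward the unit's +y; turning back moves it back. Needs 1.0 to 2.5 rad in all, so regrip
- pointer_tip (a point): tip of the black pointer, a 4 mm wide, 22 mm long bar on the white scale plate on the far side of the knob from the cell (47 mm from the knob axis along the unit's x, 58 mm with its tip); slides along the unit's y, driven by the knob
- red_mark (a point): end nearest the pointer of the red mark, a 4 mm wide, 20 mm long bar on the same white plate, set anew each time 16 to 37 mm toward the unit's +y from the pointer's start. Axes as the unit's: aligned when the tip and this point have the same y (2 mm remain between them along x). It stays put
- inner_lid: inner lid: steel flange (diameter 96 mm, 5 mm thick) with a black plug under it (diameter 81 mm, 8 mm deep, chamfered) and an upright round stem in the middle (diameter 14 mm, its top 64 mm above the origin, the upper 25 mm orange). Origin: centre of the flange's underside, which seats on the rim; z up along the stem. About 0.28 kg, loose. Starts on the stand under the outer lid
- outer_lid: blue outer lid, nested over the inner one, loose, 0.14 kg: disc 108 mm across, 3 mm thick, skirt to 12 mm below the origin, white collar (40 mm across, from 3 to 29 mm above the origin) round a 20 mm hole with the 14 mm stem loose in it, standing 30 mm out. Origin: centre of the disc's underside, 5 mm above the inner lid's origin when nested. The stem lifts both lids, the collar only this one
- stand_rim (a point): centre of the rim of the grey lid stand, 40 mm above the bench, fixed: a cup of 94 mm outside diameter and 86 mm bore, 34 mm high, on a 116 mm foot; the inner lid's plug hangs loosely in it
- probe: bystander: black upright moisture probe with a silver band, diameter 38 mm, 79 mm tall, loose; origin at the centre of its underside
- readout: bystander: white handheld readout, 75 x 130 x 28 mm, loose, lying flat; origin at the centre of its underside
- sample_jar: bystander: sample jar with a green cap, diameter 60 mm, 75 mm tall, loose; origin at the centre of its underside
Not all that is in view belongs to the job. What is shaped like the part that bears stand_rim but brown is not meant.

How it is judged:
By the outcome, as a careful person would: the job done as asked, in the order asked, and still so for the second after the job is handed in, while the arm keeps its last pose, push and grip.
It also fails if it takes over 69 s, if anything falls off the work surface, if the arm or the gripper's body presses on something with over 40 N, if the wrist force passes 120 N, or if a joint passes its speed limit or range.

## Working session

There is one attempt and no reset: what is moved stays moved. The work goes in short steps, each a Python script; the robot and the scene stay as the last script left them, time stands still between calls to the robot, and variables do not carry over. Pictures are saved under pics/ and viewed, and the job is handed in when it is done.

```bash
ls; mkdir -p pics
python3 - <<'E'
from bench import bot
import cv2,numpy as np
print(bot.current_clock(),bot.grip_point_offset,bot.current_position(),bot.current_tool_rot(),bot.current_opening())
for n in ["scene","side","wrist"]:
    c=bot.camera(n); cv2.imwrite(f"pics/{n}0.png",c["color"])
    print(n,c["intrinsics"],c["distortion"],c.get("view",c.get("tool_from_camera")))
    for t in ["cell_mouth","knob_grip","pointer_tip","red_mark","inner_lid","outer_lid","stand_rim","probe","readout","sample_jar"]:
        try: print(t,[(np.round(d["centre"],4).tolist(),round(d["score"],2)) for d in bot.boxes_of(n,t)])
        except Exception as e: print(t,repr(e))
print(bot.current_clock())
E
```

```text
pics
0.0 0.0187 [0.2060856  0.61588482 0.22147233] [-1.55780335  0.25355514 -0.25325039] 1.0012748844375319
scene [[366.55489154   0.         257.99596722]
 [  0.         366.55489154 191.31287562]
 [  0.           0.           1.        ]] [-0.03728286  0.          0.          0.          0.        ] [[ 0.52408423  0.85152629  0.01544988 -0.29609794]
 [-0.59771366  0.35482779  0.7189128   0.2858244 ]
 [ 0.6066911  -0.38600547  0.69492854 -1.3285136 ]
 [ 0.          0.          0.          1.        ]]
cell_mouth [([0.623, 0.156, 0.037], 0.96)]
knob_grip [([0.6404, 0.1674, 0.0698], 0.69)]
pointer_tip []
red_mark []
inner_lid [([0.5339, -0.1886, 0.0481], 0.65), ([0.5236, -0.1822, 0.0901], 0.59)]
outer_lid [([0.5367, -0.1933, 0.049], 0.61)]
stand_rim [([0.5902, -0.0037, 0.0057], 0.73), ([0.6946, -0.1516, 0.008], 0.69), ([0.5581, -0.2019, 0.0095], 0.68), ([0.6417, -0.3787, 0.009], 0.64)]
probe [([0.4776, 0.002, 0.0505], 0.6)]
readout [([0.5812, 0.44, 0.0292], 0.71)]
sample_jar [([0.5104, -0.4103, 0.0518], 0.58)]
side [[460.23819517   0.         253.95412105]
 [  0.         460.23819517 
[... 808 characters left out ...]
0.056], 0.72)]
readout [([0.5702, 0.4437, 0.0305], 0.96)]
sample_jar [([0.4886, -0.4172, 0.0726], 0.84)]
wrist [[278.37192529   0.         253.95435198]
 [  0.         278.37192529 195.2830195 ]
 [  0.           0.           1.        ]] [-0.07021837  0.          0.          0.          0.        ] [[ 1.82874573e-04 -9.68075188e-01 -2.50659925e-01 -6.80244548e-02]
 [-6.75349832e-04  2.50659752e-01 -9.68075014e-01 -1.62429729e-01]
 [ 9.99999755e-01  3.46319443e-04 -6.07950120e-04 -7.88388908e-05]
 [ 0.00000000e+00  0.00000000e+00  0.00000000e+00  1.00000000e+00]]
cell_mouth []
knob_grip []
pointer_tip []
red_mark []
inner_lid []
outer_lid []
stand_rim []
probe []
readout []
sample_jar []
1.65
```

View pics/scene0.png

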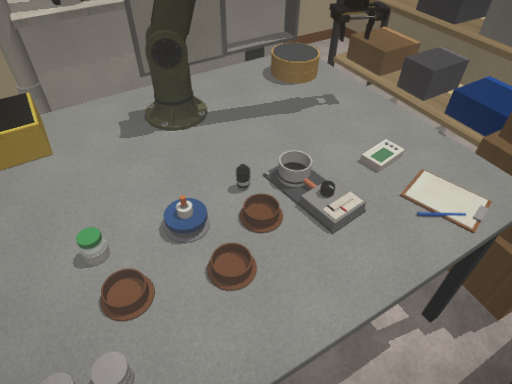

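View pics/side0.png

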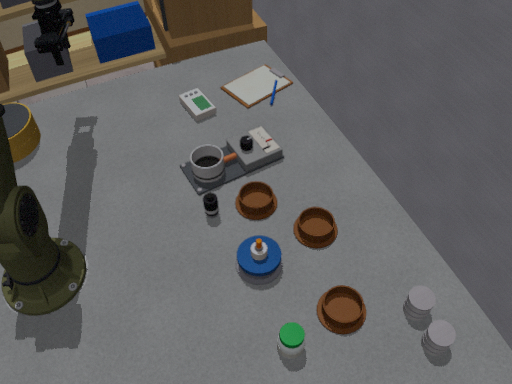

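View pics/wrist0.png

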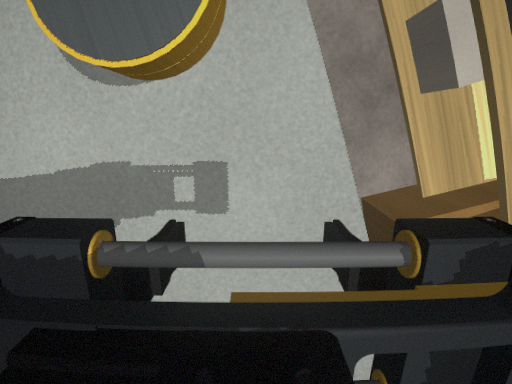

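Run:
```python
import cv2
a=cv2.imread("pics/scene0.png")[140:236,255:375]; b=cv2.imread("pics/side0.png")[115:195,175:295]
cv2.imwrite("pics/z1.png",cv2.resize(a,None,fx=6,fy=6,interpolation=cv2.INTER_CUBIC))
cv2.imwrite("pics/z2.png",cv2.resize(b,None,fx=6,fy=6,interpolation=cv2.INTER_CUBIC))
```

```text
(no output)
```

View pics/z1.png

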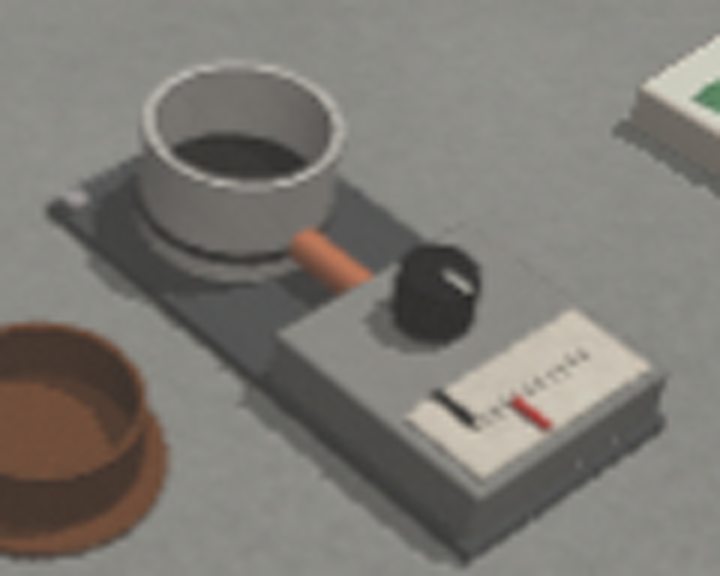

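View pics/z2.png

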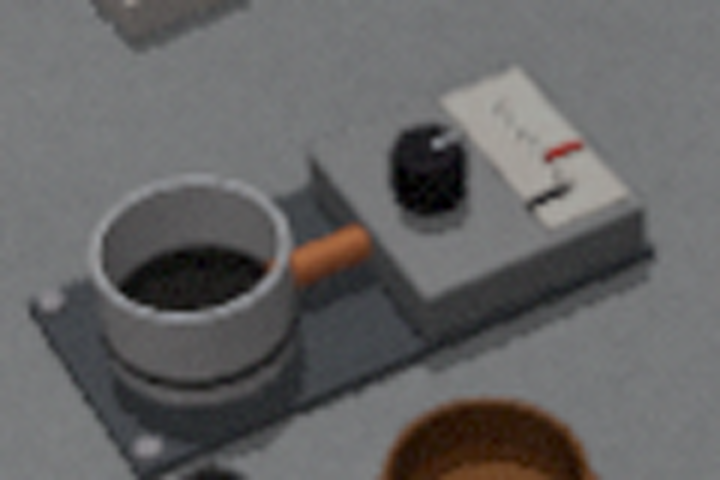

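```bash
cat > h.py <<'E'
import numpy as np,cv2,json
from scipy.spatial.transform import Rotation as Rn
from scipy.optimize import least_squares
VIEW={}
V={"scene":dict(K=np.array([[366.55489154,0,257.99596722],[0,366.55489154,191.31287562],[0,0,1]]),D=np.array([-0.03728286,0,0,0,0]),
 T=np.array([[0.52408423,0.85152629,0.01544988,-0.29609794],[-0.59771366,0.35482779,0.7189128,0.2858244],[0.6066911,-0.38600547,0.69492854,-1.3285136],[0,0,0,1]])),
"side":dict(K=np.array([[460.23819517,0,253.95412105],[0,460.23819517,188.81557203],[0,0,1]]),D=np.array([-0.15953053,0,0,0,0]),
 T=np.array([[0.91735692,-0.39759802,-0.01928978,-0.53531825],[0.31430795,0.69374713,0.64801653,-0.22035557],[-0.24426786,-0.60052538,0.76138195,-1.12238085],[0,0,0,1]]))}
WK=np.array([[278.37192529,0,253.95435198],[0,278.37192529,195.2830195],[0,0,1]]);WD=np.array([-0.07021837,0,0,0,0])
WTC=np.array([[1.82874573e-04,-9.68075188e-01,-2.50659925e-01,-6.80244548e-02],[-6.75349832e-04,2.50659752e-01,-9.68075014e-01,-1.62429729e-01],[9.99999755e-01,3.46319443e-04,-6.07950120e-04,-7.88388908e-05],[0,0,0,1]])
def wristcam(pos,rv):
    T=np.eye(4);T[:3,:3]=Rn.from_rotvec(rv).as_matrix();T[:3,3]=pos
    return dict(K=WK,D=WD,T=np.linalg.inv(T@WTC))
F=np.diag([1.,-1,-1])
def ray(cam,px):
    u=cv2.undistortPoints(np.array(px,float).reshape(-1,1,2),cam["K"],cam["D"]).reshape(-1,2)
    d=np.c_[u,np.ones(len(u))]@F
    R=cam["T"][:3,:3];t=cam["T"][:3,3]
    return -R.T@t,d@R
def onplane(cam,px,z):
    o,d=ray(cam,px);s=(z-o[2])/d[:,2];return o+d*s[:,None]
def proj(cam,P):
    P=np.atleast_2d(P);c=P@cam["T"][:3,:3].T+cam["T"][:3,3];c=c@F
    return cv2.projectPoints(c,np.zeros(3),np.zeros(3),cam["K"],cam["D"])[0].reshape(-1,2)
def down(psi):
    x=np.array([np.cos(psi),np.sin(psi),0]);y=np.array([0,0,-1.]);z=np.cross(x,y)
    return Rn.from_matrix(np.c_[x,y,z]).as_rotvec()
E
python3 - <<'E'
from h import *
np.set_printoptions(precision=4,suppress=True)
z1=lambda p:np.array(p)/6+[255,140]-.4
z2=lambda p:np.array(p)/6+[175,115]-.4
s,d=V["scene"],V["side"]
for n,c,f,rim,kn,pt,rd in [("scene",s,z1,[(140,125),(345,125),(240,62),(240,187)],[(440,268)],[(437,395),(472,425)],[(515,400),(550,428)]),
  ("side",d,z2,[(90,250),(293,250),(193,175),(193,325)],[(429,150)],[(533,208),(570,187)],[(547,157),(581,147)])]:
    r=onplane(c,f(rim),.068);print(n,"rim",r.mean(0),"\nknob",onplane(c,f(kn),.068)[0],"\nptr",onplane(c,f(pt),.040),"\nred",onplane(c,f(rd),.04))
from bench import bot
rv=bot.current_tool_rot();print(Rn.from_rotvec(rv).as_matrix())
E
```

```text
scene rim [0.5063 0.1571 0.068 ] 
knob [0.6322 0.1739 0.068 ] 
ptr [[0.673  0.144  0.04  ]
 [0.6945 0.1456 0.04  ]] 
red [[0.6927 0.1712 0.04  ]
 [0.713  0.1732 0.04  ]]
side rim [0.5079 0.1564 0.068 ] 
knob [0.6347 0.1718 0.068 ] 
ptr [[0.6755 0.1406 0.04  ]
 [0.698  0.1464 0.04  ]] 
red [[0.6965 0.1704 0.04  ]
 [0.7148 0.17   0.04  ]]
[[ 0.9483  0.0001  0.3172]
 [-0.3172  0.      0.9483]
 [ 0.     -1.      0.    ]]
```

Run:
```python
from h import *
from bench import bot
np.set_printoptions(precision=3,suppress=True)
for p in [(0.633,.173,.044),(.51,.16,.12),(.53,-.19,.08)]:
  for psi in np.arange(-3.14,3.15,.524):
    q=bot.solve_ik(np.array(p),down(psi)); print(p,round(psi,2),q if q is None else np.array(q))
for psi,p in [(np.pi/2,(.61,.265,.23)),(0,(.75,.165,.23))]: print(bot.solve_ik(np.array(p),down(psi)))
print(bot.current_clock())
```

```text
(0.633, 0.173, 0.044) -3.14 [-0.71   0.51   0.525  1.64  -0.283  1.067 -1.672]
(0.633, 0.173, 0.044) -2.62 [-0.685  0.504  0.491  1.639 -0.263  1.064 -1.163]
(0.633, 0.173, 0.044) -2.09 [-0.695  0.507  0.504  1.64  -0.271  1.066 -0.633]
(0.633, 0.173, 0.044) -1.57 [-0.659  0.498  0.456  1.638 -0.243  1.062 -0.129]
(0.633, 0.173, 0.044) -1.04 [-0.621  0.49   0.406  1.637 -0.215  1.059  0.374]
(0.633, 0.173, 0.044) -0.52 [-0.583  0.484  0.356  1.635 -0.187  1.056  0.878]
(0.633, 0.173, 0.044) 0.0 [-0.543  0.478  0.304  1.634 -0.159  1.054  1.382]
(0.633, 0.173, 0.044) 0.53 [-0.485  0.472  0.227  1.631 -0.118  1.052  1.877]
(0.633, 0.173, 0.044) 1.05 [-0.44   0.469  0.17   1.63  -0.088  1.051  2.379]
(0.633, 0.173, 0.044) 1.58 [ 0.5    0.819 -1.184  1.593  0.785  1.276  2.331]
(0.633, 0.173, 0.044) 2.1 [-1.061  0.719  1.064  1.652 -0.672  1.181 -2.444]
(0.633, 0.173, 0.044) 2.62 [-1.061  0.719  1.064  1.652 -0.672  1.181 -1.92 ]
(0.633, 0.173, 0.044) 3.15 [-0.709  0.51   0.523  1.64  -0.282  1.067 -1.668]
(0.51, 0.16, 0.12) -3.14 [-0.806  0.16   0.495  1.882 -0.084  1.12  -1.849]
(0.51,
[... 1295 characters left out ...]
 0.08) -0.52 [-0.453  0.345  0.885  1.862 -0.302  1.076  1.599]
(0.53, -0.19, 0.08) 0.0 [-0.467  0.35   0.902  1.862 -0.311  1.077  2.131]
(0.53, -0.19, 0.08) 0.53 [-0.52   0.376  0.974  1.864 -0.351  1.086  2.688]
(0.53, -0.19, 0.08) 1.05 [ 1.243  0.528 -1.175  1.806  0.529  1.17   2.522]
(0.53, -0.19, 0.08) 1.58 [-0.587  0.42   1.071  1.865 -0.413  1.102 -2.496]
(0.53, -0.19, 0.08) 2.1 [-0.587  0.42   1.071  1.865 -0.413  1.102 -1.972]
(0.53, -0.19, 0.08) 2.62 [-0.587  0.42   1.071  1.865 -0.413  1.102 -1.448]
(0.53, -0.19, 0.08) 3.15 [-0.488  0.36   0.931  1.863 -0.326  1.08  -0.995]
[ 0.324  0.617 -1.181  1.369  0.565  1.519  2.328]
[-0.458  0.595  0.355  1.085 -0.196  1.492  1.426]
1.65
```

Run:
```python
from h import *
from bench import bot
bot.move_ptp(np.array([.61,.075,.19]),down(-np.pi/2))
p,r=bot.current_position(),bot.current_tool_rot()
c=bot.camera("wrist");cv2.imwrite("pics/w1.png",c["color"]);np.savez("w1.npz",p=p,r=r)
print(p,r,bot.current_clock())
```

```text
[0.60984045 0.07691535 0.18988958] [-1.21025572  1.20758125 -1.2065595 ] 4.1
```

View pics/w1.png

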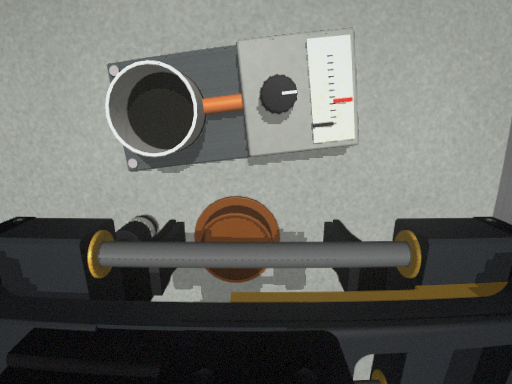

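Run:
```python
from h import *
a=cv2.imread("pics/w1.png")
cv2.imwrite("pics/w1a.png",cv2.resize(a[50:165,98:218],None,fx=5,fy=5,interpolation=cv2.INTER_CUBIC))
cv2.imwrite("pics/w1b.png",cv2.resize(a[22:162,232:367],None,fx=4,fy=4,interpolation=cv2.INTER_CUBIC))
from bench import bot
print(bot.current_position(),bot.current_q(),bot.current_clock())
```

```text
[0.60987795 0.07667136 0.18991267] [-0.61029824  0.28408325  0.53602514  1.6071632  -0.15001192  1.29160562
 -0.04791354] 4.1
```

View pics/w1a.png

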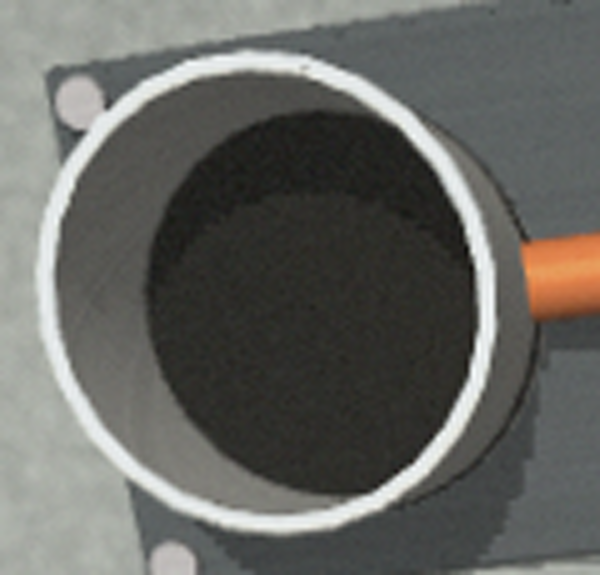

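View pics/w1b.png

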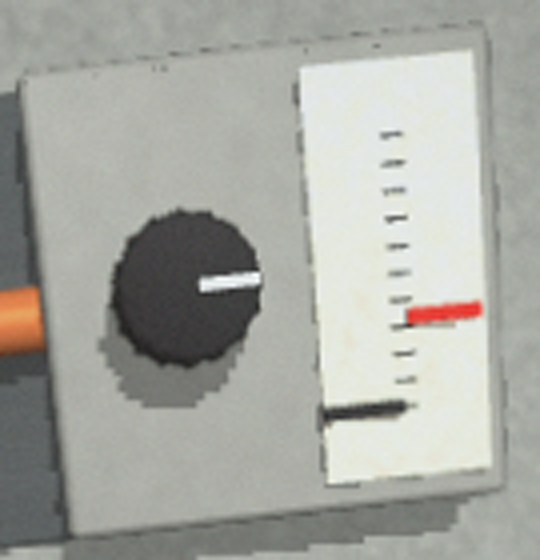

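```bash
cat >> h.py <<'E'
def comp(mask,n=1):
    k,l,st,ce=cv2.connectedComponentsWithStats(mask.astype(np.uint8))
    i=1+np.argsort(-st[1:,4])[:n]; return [(np.argwhere(l==j)[:,::-1].astype(float)) for j in i]
def bar(cam,pts,z):
    P=onplane(cam,pts,z)[:,:2];m=P.mean(0);u,s,v=np.linalg.svd(P-m,full_matrices=False);d=v[0]*np.sign(v[0][0])
    t=(P-m)@d;return m,d,t.min(),t.max()
def circ(cam,pts,z):
    P=onplane(cam,pts,z)[:,:2]
    f=least_squares(lambda q:np.hypot(P[:,0]-q[0],P[:,1]-q[1])-q[2],[*P.mean(0),.04],loss="soft_l1",f_scale=.001)
    return f.x,np.abs(f.fun).mean()
E
cat > meas.py <<'E'
from h import *
np.set_printoptions(precision=4,suppress=True)
import sys
def meas(img,cam,x0=230):
    im=img.astype(int);b,g,r=im[...,0],im[...,1],im[...,2]
    X=np.arange(512)[None]*np.ones((384,1));Y=np.arange(384)[:,None]*np.ones((1,512))
    out={}
    red=comp((r>170)&(g<110)&(b<110)&(abs(r-b)>90)&(g-b<25)&(X>290)&(Y<200))[0]
    out["red"]=bar(cam,red,.0395);
    m=red.mean(0)
    # white plate region around red
    dark=(r<110)&(abs(X-m[0]+10)<45)&(Y<200)&(Y>20)
    out["n_red"]=len(red)
    return out
if __name__=="__main__":
    img=cv2.imread("pics/w1.png");w=np.load("w1.npz");cam=wristcam(w["p"],w["r"])
    im=img.astype(int)
    ring=comp((im.min(2)>195)[50:165,98:210])[0]+[98,50]
    print("cell",circ(cam,ring,.068),len(ring))
    k=(im.max(2)<85);kb=comp(k[65:120,257:302])[0]+[257,65]
    hull=cv2.convexHull(kb.astype(np.float32)).reshape(-1,2)
    print("knob hull top",circ(cam,hull,.068))
    pk=comp((im.max(2)<110)[110:135,308:345])[0]+[308,110]
    rd=comp((im[...,2]>150)&(im[...,1]<120)&(im[...,0]<120)&(np.arange(512)[None]>320)&(np.arange(384)[:,None]<180))[0]
    a=bar(cam,pk,.0395);b=bar(cam,rd,.0395);print("ptr",a,len(pk));print("red",b,len(rd))
E
python3 meas.py
```

```text
cell (array([0.5067, 0.1593, 0.0448]), np.float64(0.000770995854275916)) 867
knob hull top (array([0.6331, 0.173 , 0.0182]), np.float64(0.00036080265731420157))
ptr (array([0.6844, 0.1446]), array([0.9942, 0.1072]), np.float64(-0.010977686108607826), np.float64(0.012352484420927103)) 66
red (array([0.7052, 0.171 ]), array([0.9931, 0.1176]), np.float64(-0.009078522751109708), np.float64(0.009711589776536446)) 64
```

```bash
cat >> h.py <<'E'
def pos(bot,n=5): return np.mean([bot.current_position() for _ in range(n)],0)
E
python3 - <<'E'
from h import *
from bench import bot
np.set_printoptions(precision=4,suppress=True)
t=np.array([.6331,.1730,.10]);r=down(-1.7)
bot.move_ptp(t,r);p=pos(bot);print(p,bot.current_clock())
q=t+(t-p)*[1,1,0];q[2]=.0435
bot.servo_line(q,vel=.1,attitude=r);print(pos(bot),bot.current_clock(),bot.current_contact_force())
i=bot.camera("wrist");cv2.imwrite("pics/w2.png",i["color"])
E
```

```text
[0.6331 0.1726 0.0999] 4.7
[0.6336 0.1732 0.0439] 5.4167 [0.1835 0.0174 0.5609]
```

View pics/w2.png

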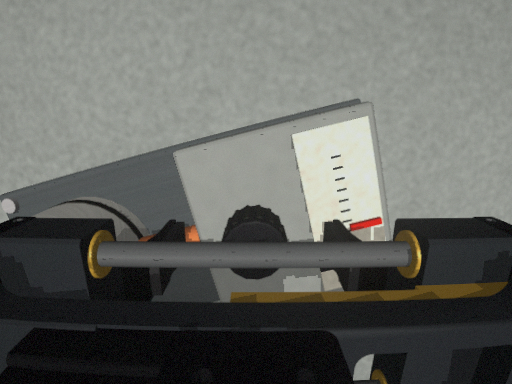

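Run:
```python
from h import *
from bench import bot
np.set_printoptions(precision=4,suppress=True)
bot.gripper_to(0.0,grasp_force=20);print("op",bot.current_opening(),pos(bot),bot.current_clock())
p0=pos(bot)
psi=-1.7
for k in range(4):
    psi+=1.596/4
    bot.servo_line(p0,vel=.1,attitude=down(psi))
    R=Rn.from_rotvec(bot.current_tool_rot()).as_matrix()
    print(round(psi,3),np.arctan2(R[1,0],R[0,0]),pos(bot),bot.current_torque(),bot.current_contact_force(),bot.current_clock())
bot.hold(.2)
R=Rn.from_rotvec(bot.current_tool_rot()).as_matrix();print(np.arctan2(R[1,0],R[0,0]))
bot.camera("scene");i=bot.camera("scene");cv2.imwrite("pics/s3.png",cv2.resize(i["color"][140:236,255:375],None,fx=6,fy=6,interpolation=cv2.INTER_CUBIC))
```

```text
op 0.4101474055601836 [0.6337 0.1733 0.0436] 6.3667
-1.301 -1.3031362245426594 [0.634  0.1733 0.0436] [-0.0462 -0.5825  0.0198] [ 2.5699  0.1692 -3.055 ] 6.9167
-0.902 -0.9050023666296312 [0.6343 0.1735 0.0435] [ 0.1403 -1.0897  0.0148] [ 5.2333  1.442  -4.2541] 7.4667
-0.503 -0.5057093599339652 [0.6346 0.1738 0.0436] [ 0.2924 -1.1862  0.0154] [ 5.5184  1.1217 -3.8922] 8.0167
-0.104 -0.10646487908700307 [0.6347 0.1741 0.0436] [ 0.4299 -1.3187  0.0007] [ 6.2137  2.3233 -4.4086] 8.5667
-0.10656265959778788
```

View pics/s3.png

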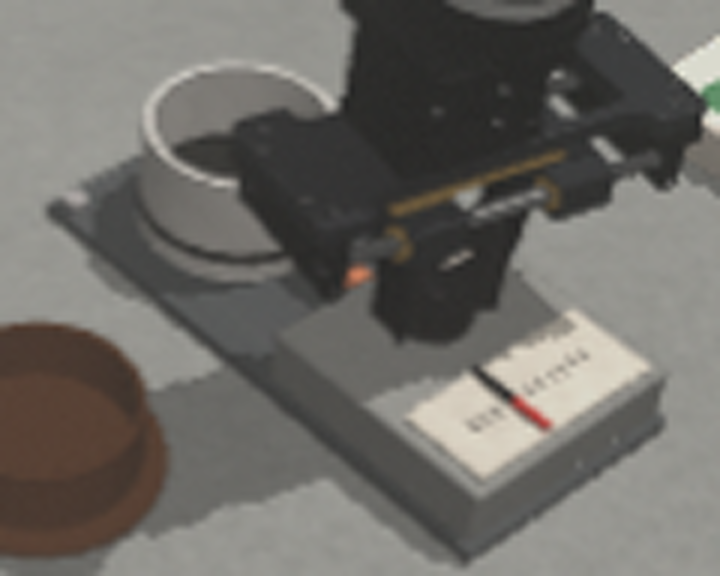

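Run:
```python
from h import *
from bench import bot
np.set_printoptions(precision=4,suppress=True)
bot.gripper_to(1.0)
p=pos(bot);bot.servo_line(p+[0,0,.07],vel=.15)
bot.move_ptp(np.array([.63,.085,.18]),down(-np.pi/2));bot.hold(.2)
p,r=pos(bot),bot.current_tool_rot()
c=bot.camera("wrist");img=c["color"];cv2.imwrite("pics/w4.png",img);np.savez("w4.npz",p=p,r=r)
cv2.imwrite("pics/w4b.png",cv2.resize(img[10:170,90:370],None,fx=2.8,fy=2.8,interpolation=cv2.INTER_CUBIC))
print(p,bot.current_clock())
```

```text
[0.6298 0.0854 0.1795] 11.9833
```

View pics/w4b.png

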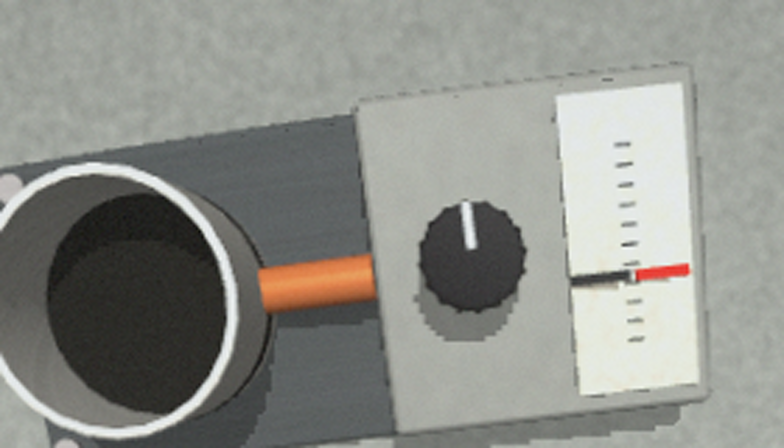

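Run:
```python
from h import *
np.set_printoptions(precision=4,suppress=True)
img=cv2.imread("pics/w4.png");w=np.load("w4.npz");cam=wristcam(w["p"],w["r"]);im=img.astype(int)
ring=comp((im.min(2)>195)[55:170,80:180])[0]+[80,55]
print("cell",circ(cam,ring,.068),len(ring))
kb=comp((im.max(2)<85)[75:125,235:285])[0]+[235,75]
print("knob",circ(cam,cv2.convexHull(kb.astype(np.float32)).reshape(-1,2),.068))
X=np.arange(512)[None]*np.ones((384,1));Y=np.arange(384)[:,None]*np.ones((1,512))
box=(X>292)&(X<340)&(Y>95)&(Y<120)
pk=comp((im.max(2)<120)&box)[0];rd=comp((im[...,2]>150)&(im[...,1]<120)&box)[0]
a=bar(cam,pk,.0395);b=bar(cam,rd,.0395);print("ptr",a,len(pk));print("red",b,len(rd))
# intensity-weighted centroid per column
wplate=235
for th in (.105,.11,.115):
    uy=np.array([-np.sin(th),np.cos(th)])
    def wc(pts_mask,wt):
        ys,xs=np.nonzero(pts_mask);P=onplane(cam,np.c_[xs,ys],.0395)[:,:2];ww=wt[ys,xs];return (P*ww[:,None]).sum(0)/ww.sum()
    inv=np.clip(220-im[...,1],0,None).astype(float)
    mp=(X>297)&(X<311)&(Y>103)&(Y<116);mr=(X>320)&(X<335)&(Y>100)&(Y<114)
    A,B=wc(mp,inv),wc(mr,inv);print(A,B,(B-A)@uy)
```

```text
cell (array([0.5067, 0.1593, 0.0448]), np.float64(0.0007587534046029244)) 883
knob (array([0.6336, 0.1735, 0.018 ]), np.float64(0.00018299094137521173))
ptr (array([0.6822, 0.1685]), array([0.9946, 0.104 ]), np.float64(-0.011578784815563372), np.float64(0.010537641975695502)) 71
red (array([0.7052, 0.171 ]), array([0.9908, 0.1352]), np.float64(-0.009622179146481252), np.float64(0.009694703517670546)) 71
[0.6822 0.1682] [0.7068 0.1711] 0.0003626497467921954
[0.6822 0.1682] [0.7068 0.1711] 0.00023902287126332413
[0.6822 0.1682] [0.7068 0.1711] 0.00011539002017512022
```

Run:
```python
from h import *
from bench import bot
np.set_printoptions(precision=4,suppress=True)
psi=1.0
c=np.array([.5067,.1593])+.095*np.array([np.cos(psi),np.sin(psi)])
def look(n,p,psi):
    bot.move_ptp(np.array(p),down(psi));bot.hold(.3)
    p,r=pos(bot),bot.current_tool_rot()
    i=bot.camera("wrist");cv2.imwrite(f"pics/{n}.png",i["color"]);np.savez(n+".npz",p=p,r=r)
    print(p,bot.current_clock())
look("w5",[*c,.18],psi)
s=np.array([.535,-.192])
psi=-2.0
look("w6",[*(s+.095*np.array([np.cos(psi),np.sin(psi)])),.20],psi)
```

```text
[0.5581 0.2391 0.18  ] 14.2333
[ 0.4957 -0.2779  0.1999] 16.475
```

View pics/w5.png

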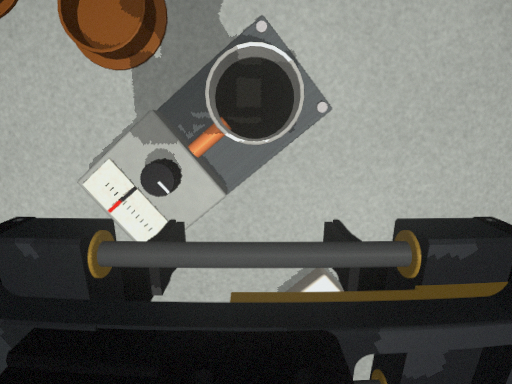

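View pics/w6.png

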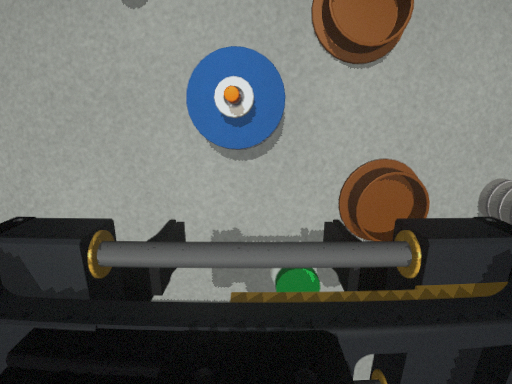

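Run:
```python
from h import *
np.set_printoptions(precision=4,suppress=True)
th=np.linspace(0,2*np.pi,120,endpoint=False)
def samp(g,cam,c,r,z):
    P=np.c_[c[0]+r*np.cos(th),c[1]+r*np.sin(th),np.full(120,z)];q=proj(cam,P).astype(np.float32)
    return cv2.remap(g,q[:,0].reshape(1,-1),q[:,1].reshape(1,-1),cv2.INTER_LINEAR)[0]
for n in ["w1","w4","w5"]:
    g=cv2.cvtColor(cv2.imread(f"pics/{n}.png"),cv2.COLOR_BGR2GRAY).astype(np.float32)
    w=np.load(n+".npz");cam=wristcam(w["p"],w["r"])
    best=max(((np.mean(samp(g,cam,(x,y),.045,.068)-.5*samp(g,cam,(x,y),.040,.068)-.5*samp(g,cam,(x,y),.0497,.068)),x,y) for x in np.arange(.498,.516,.0004) for y in np.arange(.150,.168,.0004)))
    print(n,best)
w=np.load("w6.npz");cam=wristcam(w["p"],w["r"]);img=cv2.imread("pics/w6.png").astype(int);b,g,r=img[...,0],img[...,1],img[...,2]
X=np.arange(512)[None]*np.ones((384,1));Y=np.arange(384)[:,None]*np.ones((1,512));bx=(X>170)&(X<300)&(Y>35)&(Y<165)
hull=lambda p:cv2.convexHull(p.astype(np.float32)).reshape(-1,2)
blue=comp((b>r+40)&bx)[0];print("disc",circ(cam,hull(blue),.048))
wh=comp((img.min(2)>170)&bx)[0];print("collar",circ(cam,hull(wh),.074))
og=comp((r>b+90)&bx)[0];print("orange",circ(cam,hull(og),.104),og.mean(0),onplane(cam,[og.mean(0)],.104), onplane(cam,[og.mean(0)],.098))
cv2.imwrite("pics/w6z.png",cv2.resize(img[40:160,175:300].astype(np.uint8),None,fx=5,fy=5,interpolation=cv2.INTER_CUBIC))
```

```text
w1 (np.float32(133.7657), np.float64(0.5068000000000003), np.float64(0.15920000000000026))
w4 (np.float32(132.08005), np.float64(0.5068000000000003), np.float64(0.15920000000000026))
w5 (np.float32(103.16251), np.float64(0.5064000000000002), np.float64(0.15920000000000026))
disc (array([ 0.5165, -0.1838,  0.0535]), np.float64(9.988882611504569e-05))
collar (array([ 0.5165, -0.1835,  0.0191]), np.float64(7.749096005082847e-05))
orange (array([ 0.5165, -0.184 ,  0.0065]), np.float64(5.9821820311238474e-05)) [231.0957  93.383 ] [[ 0.5165 -0.1839  0.104 ]] [[ 0.5163 -0.1832  0.098 ]]
```

View pics/w6z.png

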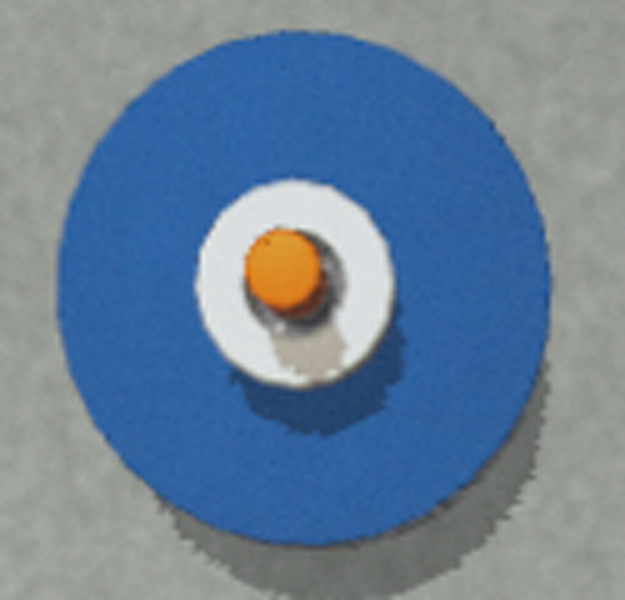

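Run:
```python
from h import *
from bench import bot
np.set_printoptions(precision=4,suppress=True)
t=np.array([.5165,-.1838,.13]);r=down(-2.0)
bot.move_ptp(t,r);bot.hold(.2);p=pos(bot);print(p,bot.current_clock())
q=t+(t-p);q[2]=.0785
bot.servo_line(q,vel=.08,attitude=r);print(pos(bot))
bot.gripper_to(0.0,grasp_force=35);bot.hold(.2)
p=pos(bot);print("op",bot.current_opening(),p,bot.current_contact_force(),bot.current_clock())
np.save("pick.npy",p)
q[2]+=.02
bot.servo_line(q,vel=.05);bot.hold(.2);print(pos(bot),bot.current_opening(),bot.current_contact_force(),bot.current_clock())
i=bot.camera("side");cv2.imwrite("pics/s7.png",cv2.resize(i["color"][190:310,180:330],None,fx=5,fy=5))
i=bot.camera("wrist");cv2.imwrite("pics/w7.png",i["color"])
```

```text
[ 0.5168 -0.1855  0.131 ] 17.225
[ 0.5164 -0.1822  0.0786]
op 0.1454393111715588 [ 0.5165 -0.1822  0.0785] [ 1.907  -0.8134 -1.8226] 19.4
[ 0.5159 -0.1819  0.0982] 0.15174514195795463 [-0.7698  0.0265 -5.0544] 20.15
```

View pics/s7.png

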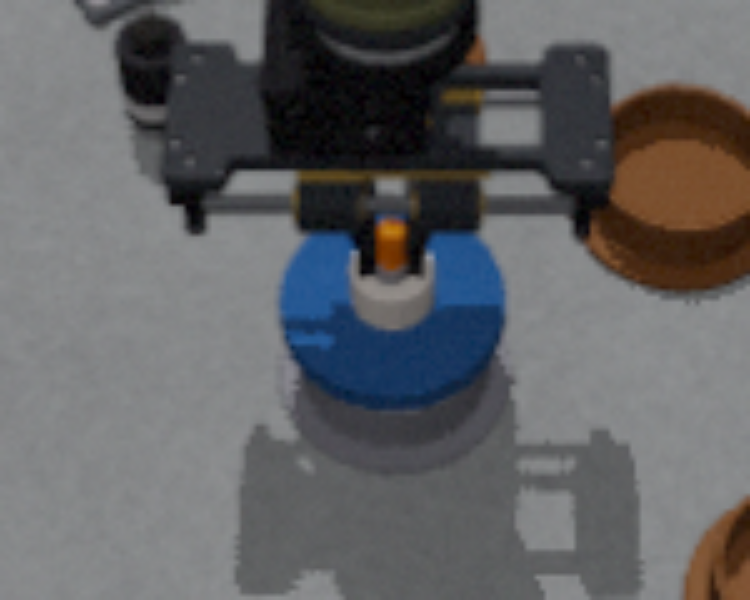

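View pics/w7.png

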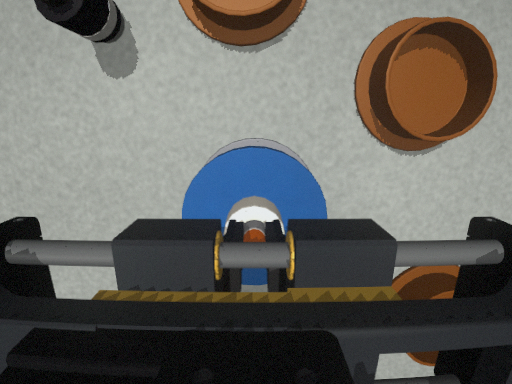

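Run:
```python
from h import *
from bench import bot
np.set_printoptions(precision=4,suppress=True)
p,r=pos(bot),bot.current_tool_rot();cam=wristcam(p,r);img=cv2.imread("pics/w7.png").astype(int);b,g,rr=img[...,0],img[...,1],img[...,2]
X=np.arange(512)[None]*np.ones((384,1));Y=np.arange(384)[:,None]*np.ones((1,512))
m=(b>rr+40)&(Y<217)&(X>150)&(X<350)
pts=np.array([[x,np.nonzero(m[:,x])[0].min()] for x in range(190,320) if m[:,x].any()],float)
P=onplane(cam,pts,.0677)[:,:2]
f=least_squares(lambda q:np.hypot(P[:,0]-q[0],P[:,1]-q[1])-.054,P.mean(0)-[0,.05]);print("disc c",f.x,np.abs(f.fun).mean(),"tcp",p)
R=Rn.from_rotvec(r).as_matrix();print("in tool",R.T@np.r_[f.x-p[:2],0])
# lift & go over
bot.servo_line(p+[0,0,.08],vel=.15)
tx=R[:,0];t=np.array([.5066,.1592,.16])-.0015*np.array([np.cos(-2.),np.sin(-2.),0])
bot.move_ptp(t,down(-2.0));bot.hold(.3);p=pos(bot);print(t,p,bot.current_opening(),bot.current_contact_force(),bot.current_clock())
np.save("off.npy",t-p);np.save("t.npy",t)
for n in("side","scene"):
    i=bot.camera(n)["color"];cv2.imwrite(f"pics/{n}8.png",cv2.resize(i[70:200,150:300] if n=="side" else i[90:230,230:380],None,fx=4,fy=4))
```

```text
disc c [ 0.5153 -0.1835] 0.0003403125305652893 tcp [ 0.516  -0.182   0.0982]
in tool [ 0.0016  0.     -0.    ]
[0.5072 0.1606 0.16  ] [0.5076 0.1596 0.1601] 0.14982669995999673 [ 0.2454  0.7986 -4.1321] 22.525
```

View pics/side8.png

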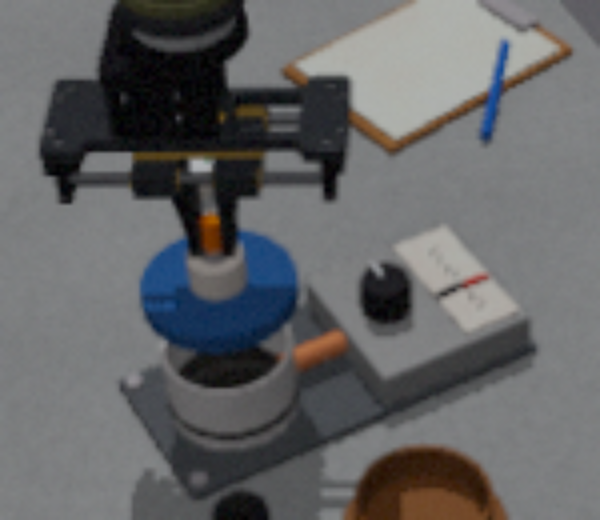

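View pics/scene8.png

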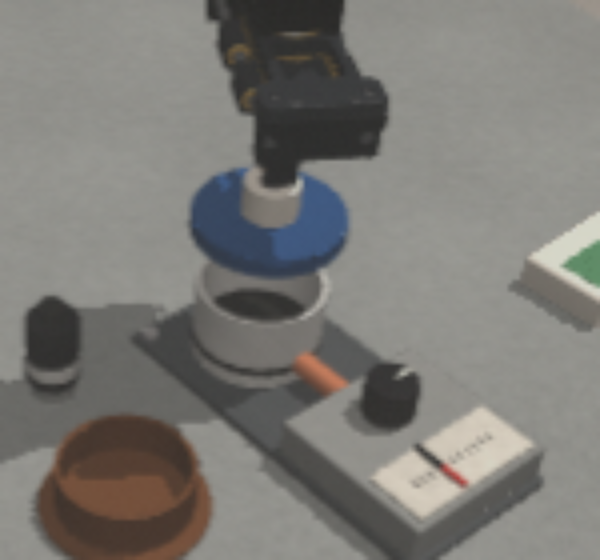

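Run:
```python
from h import *
from bench import bot
np.set_printoptions(precision=4,suppress=True)
t=np.load("t.npy");off=np.load("off.npy")
q=t+off;q[2]=.120
bot.servo_line(q,vel=.08);bot.hold(.15);p=pos(bot);print(t,p,bot.current_contact_force())
q[:2]+=(t-p)[:2]
q[2]=.118;bot.servo_line(q,vel=.03);bot.hold(.1);p=pos(bot);print(p)
q[2]=.1045
h=bot.servo_line(q,vel=.012,contact_N=2.5);print("hit",h,pos(bot),bot.current_contact_force(),bot.current_opening(),bot.current_clock())
```

```text
[0.5072 0.1606 0.16  ] [0.5074 0.1617 0.1207] [ 0.0705  0.9071 -4.3612]
[0.5067 0.1604 0.1181]
hit True [0.5066 0.1603 0.1065] [-1.0485  0.5662  4.8296] 0.14984377948649535 24.6583
```

Run:
```python
from h import *
from bench import bot
np.set_printoptions(precision=4,suppress=True)
bot.gripper_to(0.6);p=pos(bot);print(p,bot.current_opening())
bot.servo_line(p+[0,0,.06],vel=.1)
bot.gripper_to(1.0)
psi=-2.0;s=np.array([.5066,.1592])
bot.move_ptp(np.array([*(s+.095*np.array([np.cos(psi),np.sin(psi)])),.22]),down(psi));bot.hold(.3)
p,r=pos(bot),bot.current_tool_rot()
i=bot.camera("wrist")["color"];cv2.imwrite("pics/w9.png",i);print(p,bot.current_clock())
np.savez("w9.npz",p=p,r=r)
cam=wristcam(p,r);img=i.astype(int);b,g,r=img[...,0],img[...,1],img[...,2]
X=np.arange(512)[None]*np.ones((384,1));Y=np.arange(384)[:,None]*np.ones((1,512));bx=(X>150)&(X<330)&(Y>15)&(Y<200)
hull=lambda p:cv2.convexHull(p.astype(np.float32)).reshape(-1,2)
print("disc",circ(cam,hull(comp((b>r+40)&bx)[0]),.076))
print("collar",circ(cam,hull(comp((img.min(2)>170)&bx)[0]),.102))
og=comp((r>b+90)&bx);print("stem",circ(cam,hull(og[0]),.132))
i=bot.camera("side")["color"];cv2.imwrite("pics/side9.png",cv2.resize(i[110:210,165:305],None,fx=5,fy=5))
```

```text
[0.5049 0.1597 0.1046] 0.596073404773965
[0.4669 0.0735 0.2193] 28.0667
disc (array([0.5059, 0.1589, 0.0536]), np.float64(9.938944893708615e-05))
collar (array([0.506 , 0.1591, 0.0191]), np.float64(8.417902890842655e-05))
stem (array([0.5575, 0.1594, 0.0096]), np.float64(0.0008794148782790546))
```

View pics/w9.png

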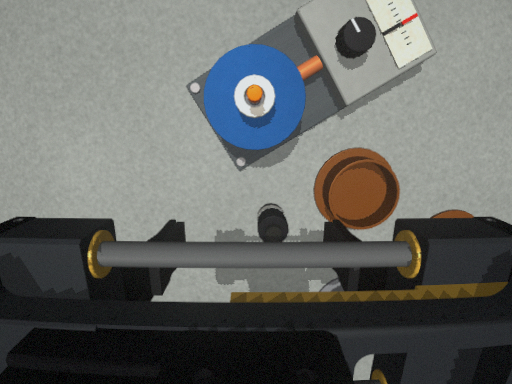

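View pics/side9.png

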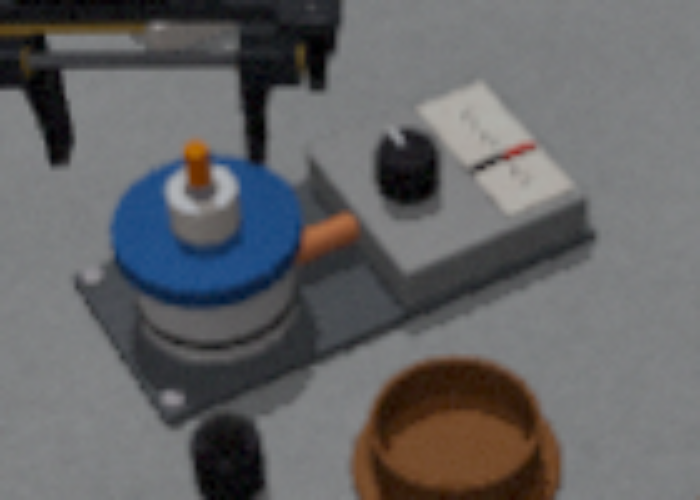

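Run:
```python
from h import *
from bench import bot
np.set_printoptions(precision=4,suppress=True)
t=np.array([.506,.1590,.15]);r=down(-2.0)
w=np.load("w9.npz");cam=wristcam(w["p"],w["r"]);img=cv2.imread("pics/w9.png").astype(int)
m=np.zeros((384,512),bool);m[80:105,240:272]=(img[...,2]>img[...,0]+90)[80:105,240:272]
print("stem",circ(cam,cv2.convexHull(comp(m)[0].astype(np.float32)).reshape(-1,2),.132))
bot.move_ptp(t,r);bot.hold(.3);p=pos(bot);q=t+(t-p);print(p)
q[2]=.100;bot.servo_line(q,vel=.1,attitude=r);bot.hold(.2);p=pos(bot);print(p);q[:2]+=(t-p)[:2]
q[2]=.0795;bot.servo_line(q,vel=.05,attitude=r,contact_N=6);bot.hold(.1);p=pos(bot);print(p,bot.current_contact_force(),bot.current_clock())
```

```text
stem (array([0.5058, 0.1589, 0.0067]), np.float64(8.411549064411596e-05))
[0.5065 0.1583 0.151 ]
[0.5061 0.1599 0.1008]
[0.5056 0.1588 0.0796] [ 0.3948  0.3103 -0.5719] 30.4667
```

Run:
```python
from h import *
from bench import bot
np.set_printoptions(precision=4,suppress=True)
bot.gripper_to(0.0,grasp_force=25);bot.hold(.2);p=pos(bot);print("op",bot.current_opening(),p,bot.current_contact_force(),bot.current_clock())
bot.servo_line(p+[0,0,.012],vel=.02);bot.hold(.2);print(bot.current_opening(),pos(bot),bot.current_contact_force(),bot.current_clock())
i=bot.camera("side")["color"];cv2.imwrite("pics/side10.png",cv2.resize(i[110:210,165:305],None,fx=5,fy=5))
```

```text
op 0.4544042952809405 [0.5054 0.1588 0.0795] [-0.483  -0.0607 -0.3076] 31.5167
0.45659099448882373 [0.5053 0.1588 0.0913] [-0.385   0.0887 -2.0487] 32.4667
```

View pics/side10.png

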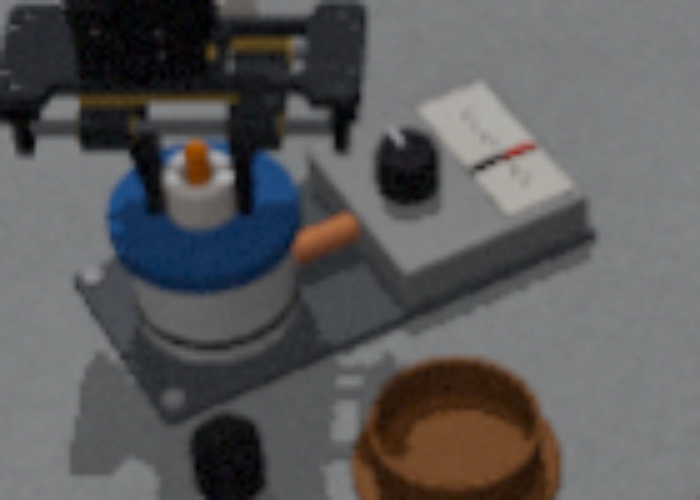

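Run:
```python
from h import *
from bench import bot
np.set_printoptions(precision=4,suppress=True)
p=pos(bot)
bot.servo_line(np.array([p[0],p[1],.15]),vel=.04);bot.servo_line(np.array([p[0],p[1],.205]),vel=.08);bot.hold(.4);print(bot.current_opening(),pos(bot),bot.current_contact_force(),bot.current_clock())
i=bot.camera("side")["color"];cv2.imwrite("pics/side11.png",cv2.resize(i[70:210,150:305],None,fx=4,fy=4))
i=bot.camera("scene")["color"];cv2.imwrite("pics/scene11.png",cv2.resize(i[90:230,230:380],None,fx=4,fy=4));cv2.imwrite("pics/scene11f.png",i)
```

```text
0.4542788330379232 [0.5053 0.1587 0.2048] [ 0.0548  0.1951 -0.3439] 35.375
```

View pics/side11.png

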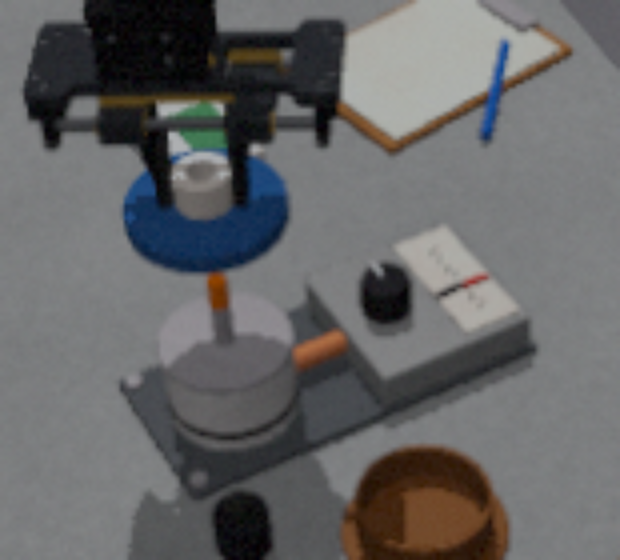

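View pics/scene11.png

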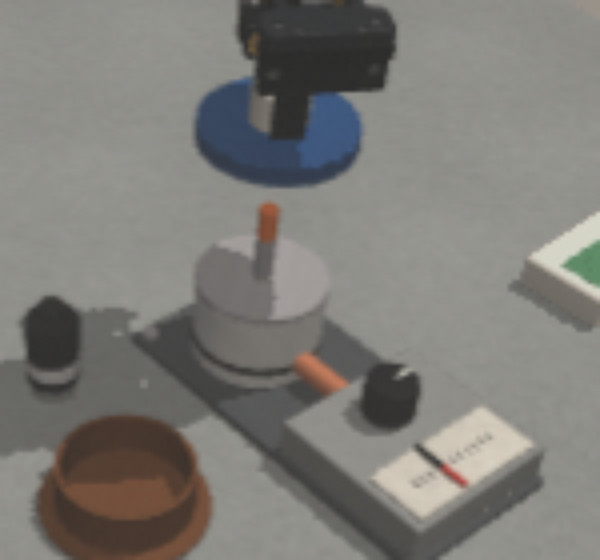

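View pics/scene11f.png

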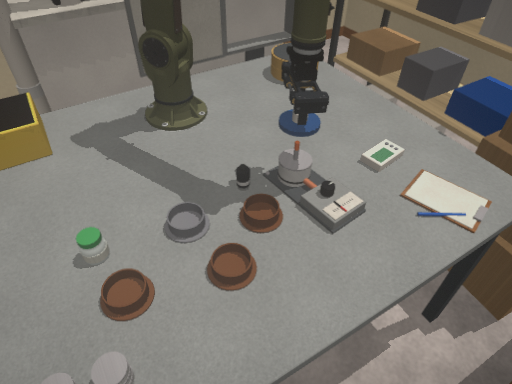

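```bash
python3 - <<'E'
from h import *
from bench import bot
th=np.linspace(0,2*np.pi,90)
def model(cam,c,tx,ty):
    R=Rn.from_rotvec([tx,ty,0]).as_matrix()
    P=np.vstack([np.c_[.054*np.cos(th),.054*np.sin(th),np.full(90,h)]@R.T+c for h in(.003,-.012)])
    return cv2.convexHull(proj(cam,P).astype(np.float32)).reshape(-1,2)
from matplotlib import pyplot if False else None
E
python3 - <<'E'
import sys;sys.path.insert(0,".")
from h import *
from bench import bot
th=np.linspace(0,2*np.pi,90)
def model(cam,c,tx,ty):
    R=Rn.from_rotvec([tx,ty,0]).as_matrix()
    P=np.vstack([np.c_[.054*np.cos(th),.054*np.sin(th),np.full(90,h)]@R.T+c for h in(.003,-.012)])
    return cv2.convexHull(proj(cam,P).astype(np.float32)).reshape(-1,1,2)
obs=[]
for n in("scene","side"):
    img=bot.camera(n)["color"];i=img.astype(int)
    m=((i[...,0]>i[...,2]+25)&(i[...,0]>1.3*i[...,2])).astype(np.uint8);c=proj(V[n],[.505,.159,.19])[0]
    k=np.zeros_like(m);cv2.circle(k,tuple(int(a) for a in c),38,1,-1);m&=k
    pts=comp(m)[0];h=cv2.convexHull(pts.astype(np.int32)).reshape(-1,2)
    cont=max(cv2.findContours((m>0).astype(np.uint8),0,1)[0],key=len).reshape(-1,2).astype(float)
    obs.append((n,cont,img))
def res(q):
    out=[]
    for (n,ct,_),o in zip(obs,(q[5:7],q[7:9])):
        hu=model(V[n],q[:3],q[3],q[4])
        d=np.array([cv2.pointPolygonTest(hu,(float(a-o[0]),float(b-o[1])),True) for a,b in ct])
        out.append(np.clip(d-.4,-4,4))
    return np.r_[np.concatenate(out),q[5:]*2,(q[2]-.198)*1000]
f=least_squares(res,[.505,.159,.198,0,0,0,0,0,0],loss="cauchy",f_scale=.5,diff_step=1e-3,x_scale=[.01,.01,.01,.05,.05,1,1,1,1])
print(np.round(f.x,4),"tilt deg",np.degrees(np.hypot(*f.x[3:5])))
for n,ct,img in obs:
    c=ct.mean(0).astype(int)
    z=cv2.resize(img[c[1]-45:c[1]+45,c[0]-45:c[0]+45],None,fx=6,fy=6)
    for q,col in((np.r_[f.x[:3],0,0],(0,255,255)),):
        hu=(model(V[n],q[:3],q[3],q[4]).reshape(-1,2)-(c-45)+.5)*6
        cv2.polylines(z,[hu.astype(np.int32)],True,col,1)
    cv2.imwrite(f"pics/lev_{n}.png",z)
print(bot.current_clock())
E
```

```text
[ 0.505   0.1567  0.2033 -0.0993 -0.1271  0.      0.      0.      0.    ] tilt deg 9.241525876608353
35.575  File "<stdin>", line 8
    from matplotlib import pyplot if False else None
                                  ^^
SyntaxError: invalid syntax
```

```bash
python3 -c "
import cv2,numpy as np
cv2.imwrite('pics/lev.png',cv2.resize(np.hstack([cv2.imread('pics/lev_scene.png'),cv2.imread('pics/lev_side.png')]),(800,400)))"
```

```text
(no output)
```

View pics/lev.png

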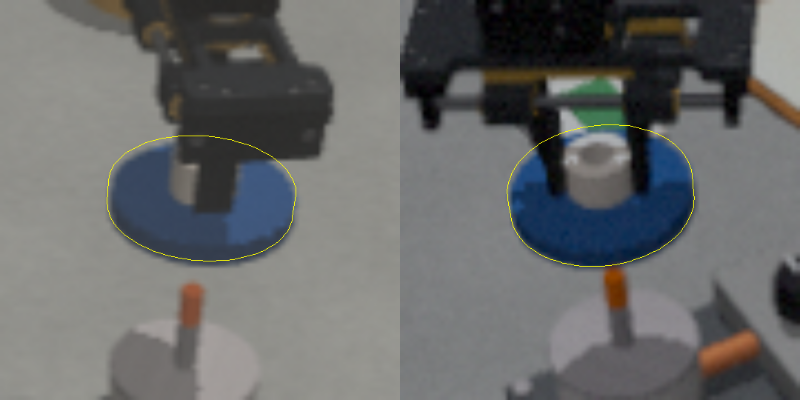

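Run:
```python
import sys;sys.path.insert(0,".")
from h import *
from bench import bot
th=np.linspace(0,2*np.pi,120)
def model(cam,c,tx,ty):
    R=Rn.from_rotvec([tx,ty,0]).as_matrix()
    P=np.vstack([np.c_[.054*np.cos(th),.054*np.sin(th),np.full(120,h)]@R.T+c for h in(.003,-.012)])
    return cv2.convexHull(proj(cam,P).astype(np.float32)).reshape(-1,1,2)
obs=[]
for n in("scene","side"):
    img=bot.camera(n)["color"];i=cv2.resize(img,None,fx=4,fy=4,interpolation=cv2.INTER_CUBIC).astype(int)
    m=((i[...,0]>i[...,2]+22)).astype(np.uint8);c=proj(V[n],[.505,.159,.19])[0]
    k=np.zeros_like(m);cv2.circle(k,tuple(int(4*a) for a in c),38*4,1,-1);m&=k
    ct=max(cv2.findContours(m,cv2.RETR_EXTERNAL,cv2.CHAIN_APPROX_NONE)[0],key=len).reshape(-1,2)
    cen=ct.mean(0);keep=[]
    for a in ct:
        d=(a-cen)/np.linalg.norm(a-cen);ok=True
        for s in(8,12,16):
            b=(a+d*s).astype(int);v=i[b[1],b[0]]
            if not(v.min()>55 and v.max()-v.min()<22): ok=False
        if ok:keep.append((a+.5)/4-.5)
    keep=np.array(keep);print(n,len(ct),len(keep));obs.append((n,keep,img))
S=np.array([.001,.001,.001,.01,.01,1,1,1,1]);x0=np.array([.505,.159,.198,0,0,0,0,0,0])
def res(u,zw=1.):
    q=x0+u*S;out=[]
    for (n,ct,_),o in zip(obs,(q[5:7],q[7:9])):
        hu=model(V[n],q[:3],q[3],q[4]).astype(np.float32)
        out.append([cv2.pointPolygonTest(hu,(float(a-o[0]),float(b-o[1])),True) for a,b in ct])
    return np.r_[np.concatenate(out)/3,q[5:]/.5,(q[2]-.198)/.0015*zw]
f=least_squares(res,np.zeros(9),loss="soft_l1",f_scale=.3,diff_step=.05,x_scale=1.0)
# diff_step relative to u; start from nonzero
f=least_squares(res,f.x+.3,loss="soft_l1",f_scale=.3,diff_step=.1)
q=x0+f.x*S;print(np.round(q,4),"tilt",np.degrees(np.hypot(*q[3:5])),f.cost)
g=least_squares(lambda v:res(np.r_[v[:3],0,0,v[3:]]),np.full(7,.3),loss="soft_l1",f_scale=.3,diff_step=.1);print("level cost",g.cost,np.round(x0[:3]+g.x[:3]*.001,4),g.x[3:])
zs=[]
for n,ct,img in obs:
    c=ct.mean(0).astype(int);z=cv2.resize(img[c[1]-30:c[1]+30,c[0]-33:c[0]+33],None,fx=6,fy=6,interpolation=cv2.INTER_CUBIC)
    for p in ct: cv2.circle(z,tuple(((p-(c-[33,30])+.5)*6).astype(int)),1,(0,0,255),-1)
    v=np.r_[g.x[:3],0,0,g.x[3:]]*S+x0;o=v[5:7] if n=="scene" else v[7:9]
    hu=(model(V[n],v[:3],0,0).reshape(-1,2)+o-(c-[33,30])+.5)*6;cv2.polylines(z,[hu.astype(np.int32)],True,(0,255,255),1)
    zs.append(z)
cv2.imwrite("pics/lev2.png",np.hstack(zs))
w=bot.camera("wrist");cv2.imwrite("pics/w12.png",w["color"]);R=Rn.from_rotvec(bot.current_tool_rot()).as_matrix();print("tool y",R[:,1],bot.current_clock())
```

```text
scene 517 297
side 499 320
[ 0.5031  0.1614  0.198  -0.0565 -0.0328 -0.1213 -0.0687  1.2057 -0.0782] tilt 3.7422509710278584 8.35813375370763
level cost 12.804242755798171 [0.4984 0.1676 0.1953] [-0.74794136  0.12082638  3.60908383 -0.1529538 ]
tool y [ 2.52165410e-05 -1.08230071e-05 -1.00000000e+00] 35.725
```

View pics/lev2.png

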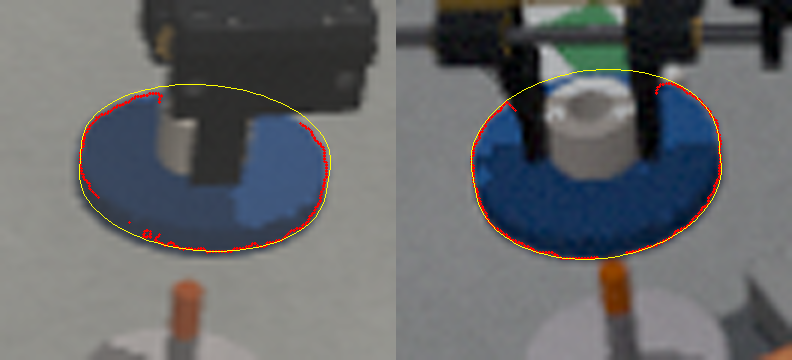

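View pics/w12.png

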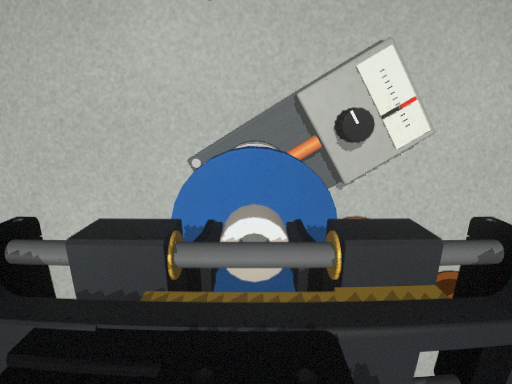

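Run:
```python
import sys;sys.path.insert(0,".")
from h import *
from bench import bot
th=np.linspace(0,2*np.pi,240)
p,r=pos(bot,10),bot.current_tool_rot();cam=wristcam(p,r);R=Rn.from_rotvec(r).as_matrix()
img=cv2.imread("pics/w12.png")
def sub(i4):
    m=(i4[...,0]>i4[...,2]+40);return m
i4=cv2.resize(img,None,fx=4,fy=4,interpolation=cv2.INTER_CUBIC).astype(int);m=sub(i4).astype(np.uint8);m[:,:4*160]=0;m[:,4*350:]=0;m[4*217:]=0
ct=max(cv2.findContours(m,cv2.RETR_EXTERNAL,cv2.CHAIN_APPROX_NONE)[0],key=len).reshape(-1,2)
y=(ct+.5)/4-.5
k=(y[:,1]<213)&((y[:,1]<195)|(y[:,0]<185)|(y[:,0]>325));
# outer arc only: first from outside
k&=np.hypot(y[:,0]-255,y[:,1]-228)>70
y=y[k];print(len(y),y.min(0),y.max(0))
def model(u):  # u: cx,cz(tool),dh mm, tilt about tool x, tool z (deg)
    rot=Rn.from_rotvec(np.radians([u[3],0,u[4]])).as_matrix()
    loc=np.c_[.054*np.cos(th),np.zeros(240),.054*np.sin(th)]
    ps=[]
    for h in(-.003,.012): # tool y down : top of disc, skirt bottom
        ps.append((loc+[0,h,0])@rot.T)
    P=np.vstack(ps)+[u[0]/1e3,-(.1936+0-p[2]) - u[2]/1e3+0,u[1]/1e3]
    return cv2.convexHull(proj(cam,P@R.T+p).astype(np.float32)).reshape(-1,1,2)
z0=.073+(p[2]-.0795)
def model2(u):
    rot=Rn.from_rotvec(np.radians([u[3],0,u[4]])).as_matrix()
    loc=np.c_[.054*np.cos(th),np.zeros(240),.054*np.sin(th)]
    P=np.vstack([(loc+[0,h,0])@rot.T for h in(-.003,.012)])+[u[0]/1e3,p[2]-z0-u[2]/1e3,u[1]/1e3]
    return cv2.convexHull(proj(cam,P@R.T+p).astype(np.float32)).reshape(-1,1,2)
def res(u): 
    hu=model2(u);return np.r_[np.array([cv2.pointPolygonTest(hu,(float(a),float(b)),True) for a,b in y])/5,u[2]/1.5,u[0]/1.,u[1]/1.]
f=least_squares(res,np.full(5,.2),diff_step=.2,loss="soft_l1",f_scale=.3);print("fit cx cz dh tiltx tiltz",np.round(f.x,2),f.cost,5*np.abs(f.fun[:-3]).mean())
g=least_squares(lambda v:res(np.r_[v,0,0]),np.full(3,.2),diff_step=.2,loss="soft_l1",f_scale=.3);print("level",g.x,g.cost,5*np.abs(g.fun[:-3]).mean())
c=proj(cam,[[p[0],p[1],z0]])[0];print(c)
z=cv2.resize(img[120:230,160:350],None,fx=4,fy=4,interpolation=cv2.INTER_CUBIC)
cv2.polylines(z,[((model2(np.zeros(5)).reshape(-1,2)-[160,120]+.5)*4).astype(np.int32)],True,(0,255,255),1)
cv2.imwrite("pics/w12o.png",z)
```

```text
820 [171.625 145.875] [336.125 212.875]
fit cx cz dh tiltx tiltz [ 0.02  0.   -1.02 -0.49 -1.84] 1.0092772353833128 0.19013485493936835
level [ 0.23387951 -0.03589897 -0.64478548] 1.4018188238607852 0.23824229312492148
[253.91896148 231.47831134]
```

View pics/w12o.png

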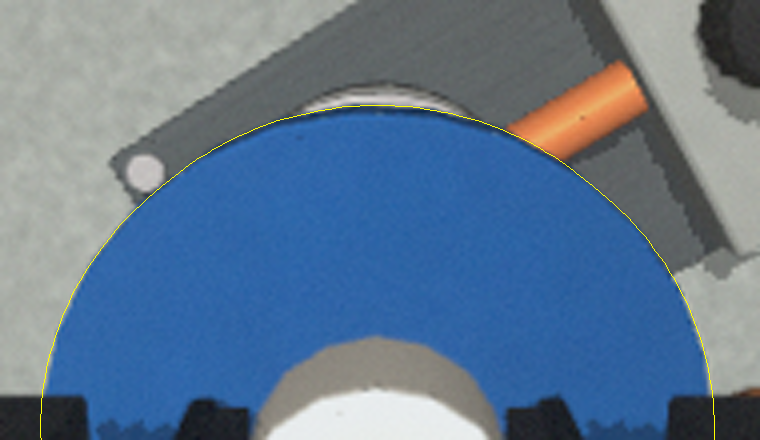

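```bash
cat > fit.py <<'E'
from h import *
th=np.linspace(0,2*np.pi,240)
def fit(img,p,r):
    cam=wristcam(p,r);R=Rn.from_rotvec(r).as_matrix();z0=.073+(p[2]-.0795)
    i4=cv2.resize(img,None,fx=4,fy=4,interpolation=cv2.INTER_CUBIC).astype(int);m=(i4[...,0]>i4[...,2]+40).astype(np.uint8);m[:,:640]=0;m[:,1400:]=0;m[868:]=0
    ct=max(cv2.findContours(m,cv2.RETR_EXTERNAL,cv2.CHAIN_APPROX_NONE)[0],key=len).reshape(-1,2);y=(ct+.5)/4-.5
    k=(y[:,1]<213)&((y[:,1]<195)|(y[:,0]<185)|(y[:,0]>325))&(np.hypot(y[:,0]-255,y[:,1]-228)>70);y=y[k]
    def model(u):
        rot=Rn.from_rotvec(np.radians([u[3],0,u[4]])).as_matrix()
        loc=np.c_[.054*np.cos(th),np.zeros(240),.054*np.sin(th)]
        P=np.vstack([(loc+[0,h,0])@rot.T for h in(-.003,.012)])+[u[0]/1e3,p[2]-z0-u[2]/1e3,u[1]/1e3]
        return cv2.convexHull(proj(cam,P@R.T+p).astype(np.float32)).reshape(-1,1,2)
    def res(u):
        hu=model(u);return np.r_[np.array([cv2.pointPolygonTest(hu,(float(a),float(b)),True) for a,b in y])/5,u[2]/1.5,u[0],u[1]]
    return least_squares(res,np.full(5,.2),diff_step=.2,loss="soft_l1",f_scale=.3).x.round(2)
E
python3 - <<'E'
from fit import *
from bench import bot
bot.hold(1.0)
p,r=pos(bot,10),bot.current_tool_rot()
i=bot.camera("wrist")["color"];cv2.imwrite("pics/w13.png",i);print(fit(i,p,r))
# compare with initial fit just before 1 s
print(fit(cv2.imread("pics/w12.png"),p,r),p,bot.current_opening(),bot.current_clock())
a=cv2.imread("pics/w12.png");print(np.abs(a.astype(int)-i)[140:217,165:345].mean())
E
```

```text
[ 0.03  0.01 -1.04 -0.55 -1.79]
[ 0.02  0.   -1.02 -0.49 -1.84] [0.50533233 0.15876172 0.20500731] 0.4603412448714088 36.775
2.0136844636844637
```

Run:
```python
from h import *
from bench import bot
p,r=pos(bot,10),bot.current_tool_rot();cam=wristcam(p,r);im=cv2.imread("pics/w13.png").astype(int)
X=np.arange(512)[None]*np.ones((384,1));Y=np.arange(384)[:,None]*np.ones((1,512));bx=(X>376)&(X<425)&(Y>85)&(Y<125)
pk=comp((im.max(2)<110)&bx)[0];rd=comp((im[...,2]>150)&(im[...,1]<120)&bx)[0]
a=bar(cam,pk,.0395);b=bar(cam,rd,.0395);print(a,len(pk),b,len(rd),(b[0]-a[0])@[-np.sin(.11),np.cos(.11)])
old={"probe":(.4697,.0018),"readout":(.5757,.4418),"sample_jar":(.4995,-.4137)}
for n in("scene","side"):
    bot.camera(n)
    for t in("probe","readout","sample_jar"):print(n,t,[d["centre"] for d in bot.boxes_of(n,t)][:1])
bot.close_job();print(bot.current_clock())
```

```text
(array([0.68301436, 0.167954  ]), array([0.99772766, 0.06737588]), np.float64(-0.011972631639490385), np.float64(0.01325047866795789)) 72 (array([0.70614663, 0.17050951]), array([0.99464357, 0.10336423]), np.float64(-0.009745086901807856), np.float64(0.010375950640696852)) 64 6.47666137275016e-07
scene probe [[0.4713, 0.0031, 0.0514]]
scene readout [[0.5145, -0.4086, 0.0551]]
scene sample_jar [[0.5105, -0.4082, 0.0554]]
side probe [[0.4619, 0.0034, 0.0558]]
side readout [[0.5779, 0.4485, 0.0311]]
side sample_jar [[0.4888, -0.4164, 0.073]]
the job is handed in; nothing more can be done
the job is handed in; nothing more can be done
```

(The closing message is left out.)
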